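# Clamp a die-cast box in a toggle-clamp jig

### The job

Load the die-cast aluminium box lengthwise into the clamping jig, flat on its plate and snug against both the end stop and the side fence. Then push the toggle clamp's handle down past its dead point until it locks at its stop and the pad holds the box down; go by feel and do not force the handle. Leave the other things where they are.

Things in the scene. Friction and masses are not known exactly. Their poses are not given: they have to be found in the camera images.
- enclosure: Plain die-cast aluminium box with a screwed lid, 100 (x) x 56 (y) x 30 (z) mm, 0.2 kg, either end may lead. Origin at the centre of its underside, x along its length.
- jig: Fixed clamping jig. Origin on the bench under the clamp arm's hinge; x runs from the clamp to the nest, y across, z up. Aluminium plate x -75 to 160, y -50 to 50 mm, top at z 12 mm. The steel bracket of the clamp fills x -68 to 16, y -23 to 23 mm up to z 86 mm; its open arm stands almost upright over x -45 to 45 mm, to z 155 mm; shut, the arm lies level along +x.
- nest (a point): Point on the plate under the centre of the seated box (jig x 95, y 0, z 12 mm; jig axes). The box lies with its length along x. Steel end stop: face 50 mm from here towards -x, 56 mm wide, 14 mm high above the plate. Steel side fence: face 28 mm from here towards -y, 9 mm thick, 75 mm long, 10 mm high above the plate. The other two sides are open.
- clamp_pad: Black sprung rubber pad, 22 mm wide, under the tip of the clamp's arm, 70 mm from the arm's hinge; shut, it presses on the lid 25 mm from the end at the end stop. Origin on the arm's hinge (jig x 0, z 68 mm); turns with the arm.
- handle_pivot (a point): Hinge axis of the handle (jig x -52, y 0, z 78 mm); the axis runs along jig y.
- handle_grip (a point): Point on the centre line of the black handle, 105 mm from its hinge; the grip is round, 19 mm thick, from 42 to 132 mm from the hinge. A push of about 10 N, never more than 20 N, is enough to shut it.
- clamp_handle (a joint): Handle angle, rad. 0: open, leaning 82 degrees up from level towards jig -x; grows as it swings down to -x, to its stop at 1.42 (level); the arm follows. With the box in, the pad meets it at about 1.05; resistance rises to some 9 N at the grip near 1.16 and ends at the dead point, 1.29. Beyond, it runs on to the stop by itself and stays locked.
- black_case: Small black hinged case, 57 x 75 x 32 mm; a bystander. Origin at the centre of its underside.
- tape_roll: Roll of tape lying flat, 72 mm across, 19 mm high; a bystander. Origin at the centre of its underside.

How it is judged (in metres and radians):
On the way, in this order (a step that is already met when the one before it is completed fails the run):
1. the box lies in the nest against the end stop and the side fence, the clamp still open (x of enclosure in the frame of jig between 0.092 and 0.098 m and y of enclosure in the frame of jig between -0.003 and 0.003 m and z of enclosure in the frame of jig below 0.0145 m and angle between the x axis of enclosure and the x axis of jig, either way round below 0.05 rad and angle between enclosure's own z axis and vertical below 0.04 rad and value of joint clamp_handle below 0.5 rad), for 0.2 s.
2. the handle is pushed past its dead point to its stop and the pad presses on the box (value of joint clamp_handle above 1.37 rad and contact force between clamp_pad and enclosure above 20 N), for 0.2 s.
At the end, for the whole second after the job is handed in: The box lies flat on the jig's plate, within 3 mm of touching both the end stop and the side fence and within 0.05 rad of square; the handle is at its stop (above 1.37 rad) and the pad presses on the box with more than 20 N (all of step 2 and x of enclosure in the frame of jig between 0.092 and 0.098 m and y of enclosure in the frame of jig between -0.003 and 0.003 m and z of enclosure in the frame of jig below 0.0145 m and angle between the x axis of enclosure and the x axis of jig, either way round below 0.05 rad and angle between enclosure's own z axis and vertical below 0.04 rad and linear speed of enclosure below 0.02 m/s).
It fails at once if the handle is forced (more than 45 N from the fingers) (contact force between the fingers and clamp_handle above 45 N).
It fails at once if the black case is moved more than 30 mm (distance of black_case from where it was at the start of the episode above 0.03 m).
It fails at once if the tape roll is moved more than 30 mm (distance of tape_roll from where it was at the start of the episode above 0.03 m).
It also fails if it takes over 59 s, if anything falls off the work surface, if the arm or the gripper's body presses on something with over 40 N, if the wrist force passes 120 N, or if a joint passes its speed limit or range.

### The arm

A 6-joint arm with a two-finger parallel gripper is mounted at the origin on a cart in front of the work surface, level with it; the furniture and walls round the work are solid. World frame = base frame: x ahead of the robot, y to its left, z up, the work surface at z = 0. Lengths are in m, angles in degrees, forces in N, time in s.
With the tool pointing down it reaches from about 0.3 to 0.825 m from the base axis. Payload 5.4 kg.
Tool frame: the origin (TCP) lies midway between the tips of the shut fingers; the grasp point (between the pads) lies 19 mm behind it; z points along the fingers, y is the line along which they close (so a half turn about z gives the same grasp; the last joint's range is limited). The gripper opens to 92 mm and grips with 3 to 60 N. Pads are 20 mm wide; open, the fingers measure 128 mm over their backs; the gripper's body (75 mm by 189 mm) begins 69 mm behind the grasp point.
Start: joints at [-75.12, 9.076, 91.501, -0, 79.423, -12.038], TCP at [0.26, -0.513, 0.215] pointing down, gripper open.
Joint ranges: [-166.64, 166.64], [-54.1, 131.32], [10.49, 154.53], [-73.88, 253.88], [9.74, 151.15], [-171.62, 171.62]. Speed limits (degrees/s): [147.25, 147.25, 180, 180, 180, 180].

### API

Orientations are given as a 3x3 rotation matrix whose columns are the frame's x, y, z axes.
In Python, from bench import manip gives the robot as it stands.
- The arm moves only by the tool move_arm, never from a script. Its argument "motion" is a list of rows, each a list of 3 entries, a list of its own where there are three numbers: the shift along the tool's x, y, z in cm, then the turn, a rotation vector about the tool's x, y, z in rad, then the finger opening in cm, from 0 to 9.19. A call has 1 to 20 rows; each row shifts and turns the commanded pose from where the row before left it, along the tool's axes as they then stand; what a row does not reach is not made up. A row lasts 1/8 s, in which the tool goes at most 62.5 mm and 10.7 degrees, less where a joint would pass 70% of its speed; a pose out of reach is approached as far as the arm can. A call with a gripper value outside its range is refused whole. The fingers move at their own pace and stop on an object; "grip_force" is the grip in N (left out, the last holds). Time passes only in rows, so rows that do not move let the fingers close. It gives the time, the measured TCP pose, the force, the opening and the grip force at its end, in the units of the state.
- manip.state(): the state, without advancing time (a new reading comes with each control period).
- manip.camera(name): name is "scene" or "top" or "wrist"; returns a dict with "img" (400x640x3 uint8, red, green, blue), "camera_matrix" (3x3 intrinsics, pixels), "cam_to_world" (4x4, takes a point from camera to world coordinates); the wrist camera has in their place "tool_from_camera" (4x4, takes a point from camera to tool coordinates, whose origin is the TCP and whose axes are the flange's). Camera axes: x right, y up, looking along -z (the intrinsics and any distortion apply to the point x, -y, -z); pixel columns grow to the right and rows downward; lengths in m; the calibration is good to about 2 mm. A picture is of the moment at which its call begins: read the wrist's pose just before it. There is no depth.
- manip.sign_off(): hands the job in; it is judged then, once.
Trained networks look in the newest picture that a camera, given by its name, has taken for a name from the list of things; names that differ only in an ending like _2 or _b are one class to them, and where a whole thing is asked for, a point or a joint stands for the part that bears it (a point fixed in the world has none). Each returns a list of dicts, best first, with "confidence" (0 to 1); they miss things now and then, are a little off and sometimes report something else, mostly with a low value. They report only what shows in the picture. A call takes as long as a camera call.
- manip.outline_of(camera, label): "pixels" (400x640 bool, what is visible of it) and "bbox" ([left, top, width, height] in pixels, round what is visible of it).
The state is a dict: "t": time; "qpos": joint angles; "qd": joint speeds; "joint_efforts": joint torques, N m; "position": TCP position; "orientation": TCP orientation; "force": force on the tool from outside, world axes, zero at the start; "torque": the same for the moment, N m; "finger_gap": finger opening in m; "gripper_force": force on a finger pad.
Only numpy, scipy, OpenCV 4.12 (cv2) and the standard library are available. Lean on these libraries where they do the work, as an engineer would, in place of code of your own. Each camera call takes 0.05 s, during which the arm holds its last target. There are 200 camera calls.

## Working session

There is one attempt and no reset: what is moved stays moved. The work goes in short steps, Python scripts to look and compute and a tool call to move; the robot and the scene stay as the last step left them, time stands still between calls to the robot, and variables do not carry over. Pictures are saved under pics/ and viewed, at most 10 in all, crops included, and the job is handed in when it is done.

Besides the shell and the picture viewer there is one more tool, called by a JSON object that holds its "api" and its "payload", one argument or row to a line. move_arm: Moves the arm, as the interface text tells. Its arguments: {"type":"object","properties":{"motion":{"type":"array"},"grip_force":{"type":"number"}},"required":["motion"]}

```bash
mkdir -p pics
cat > h.py <<'E'
import numpy as np, cv2
from bench import manip
def ray(c,uv,T=None):
    T=c["cam_to_world"] if T is None else T
    T=np.array(T);K=np.array(c["camera_matrix"])
    p=np.linalg.inv(K)@np.array([uv[0],uv[1],1.])
    d=T[:3,:3]@np.array([p[0],-p[1],-1.]);return T[:3,3],d/np.linalg.norm(d)
def onz(c,uv,z,T=None):
    o,d=ray(c,uv,T);return o+d*(z-o[2])/d[2]
def proj(c,P,T=None):
    T=np.array(c["cam_to_world"] if T is None else T);q=np.linalg.inv(T)@np.append(P,1)
    u=np.array(c["camera_matrix"])@np.array([q[0],-q[1],-q[2]]);return u[:2]/u[2]
def wristT(s,c):
    T=np.eye(4);T[:3,:3]=s["orientation"];T[:3,3]=s["position"];return T@np.array(c["tool_from_camera"])
E
python3 - <<'E'
from h import *
np.set_printoptions(precision=3,suppress=True)
print(manip.state())
for n in("scene","top"):
    c=manip.camera(n);im=cv2.cvtColor(c["img"],cv2.COLOR_RGB2BGR).copy()
    print(n,np.array(c["cam_to_world"]),np.array(c["camera_matrix"]),[k for k in c])
    for l in("enclosure","jig","clamp_handle","clamp_pad","black_case","tape_roll"):
        for d in manip.outline_of(n,l)[:2]:
            m=d["pixels"].astype(np.uint8);print(n,l,d["confidence"],d["bbox"],cv2.minAreaRect(cv2.findNonZero(m)))
            cs,_=cv2.findContours(m,cv2.RETR_EXTERNAL,2);
            if d["confidence"]>.4: cv2.drawContours(im,cs,-1,(0,0,255),1);cv2.putText(im,l,tuple(int(v) for v in d["bbox"][:2]),0,.4,(0,255,0),1)
    cv2.imwrite(f"pics/{n}0.png",im)
E
```

```text
{'t': 0.0, 'qpos': array([-75.119,   9.112,  91.571,  -0.001,  79.425, -12.037]), 'qd': array([ 0.009, -0.041, -0.   ,  0.146,  0.001, -0.014]), 'joint_efforts': array([ -0.   , -38.558, -32.211,   0.07 ,   0.038,  -0.   ]), 'position': array([ 0.26 , -0.512,  0.214]), 'orientation': array([[ 0.892,  0.453, -0.   ],
       [ 0.453, -0.892,  0.002],
       [ 0.   , -0.002, -1.   ]]), 'force': array([-0.739, -0.01 , -0.058]), 'torque': array([ 0.042, -0.015,  0.029]), 'gripper_force': 0.0, 'finger_gap': 0.0918185794239887}
scene [[-0.492  0.424 -0.76  -0.185]
 [-0.871 -0.222  0.439  0.632]
 [ 0.018  0.878  0.478  0.568]
 [ 0.     0.     0.     1.   ]] [[454.286   0.    305.26 ]
 [  0.    454.286 202.426]
 [  0.      0.      1.   ]] ['img', 'camera_matrix', 'cam_to_world']
scene enclosure 0.74 [216.3, 232.1, 38.1, 42.8] ((234.6000213623047, 252.70001220703125), (42.9325065612793, 29.96331024169922), 63.43495178222656)
scene jig 0.75 [281.7, 150.5, 109.5, 131.3] ((354.5000305175781, 226.50001525878906), (70.71067810058594, 148.49241638183594), 45.0)
scene jig 0.36 [240.8, 269.0, 48.9, 43
[... 1157 characters left out ...]
.6865234375, 202.83096313476562), (41.80011749267578, 117.35528564453125), 83.11827850341797)
top clamp_handle 0.65 [395.7, 183.6, 27.5, 14.4] ((406.5341796875, 192.07533264160156), (9.517467498779297, 26.897188186645508), 65.55604553222656)
top clamp_pad 0.53 [355.0, 193.1, 7.2, 11.5] ((358.0, 198.5), (9.0, 6.0), 90.0)
top black_case 0.93 [249.8, 212.2, 36.2, 33.7] ((267.57354736328125, 228.4558868408203), (24.695796966552734, 33.09922790527344), 59.036251068115234)
top black_case 0.64 [301.4, 179.7, 118.4, 48.5] ((362.2831726074219, 202.52603149414062), (42.09797668457031, 118.07290649414062), 83.1572265625)
top tape_roll 0.69 [289.8, 153.9, 29.6, 29.7] ((304.5, 166.5), (29.0, 29.0), 90.0)
```

Run:
```python
import cv2
t=cv2.imread("pics/top0.png")[120:260,220:440];s=cv2.imread("pics/scene0.png")[130:330,190:410]
cv2.imwrite("pics/a.png",cv2.resize(t,None,fx=3.6,fy=3.6,interpolation=2));cv2.imwrite("pics/b.png",cv2.resize(s,None,fx=3,fy=3,interpolation=2))
```

```text
(no output)
```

View pics/a.png

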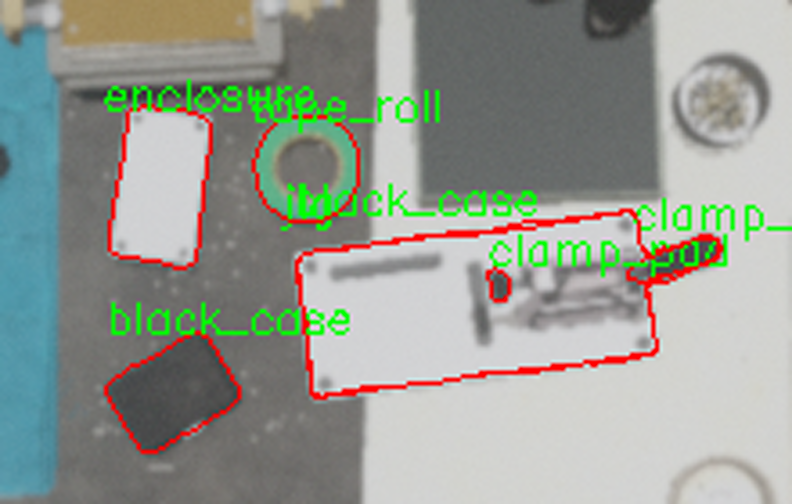

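View pics/b.png

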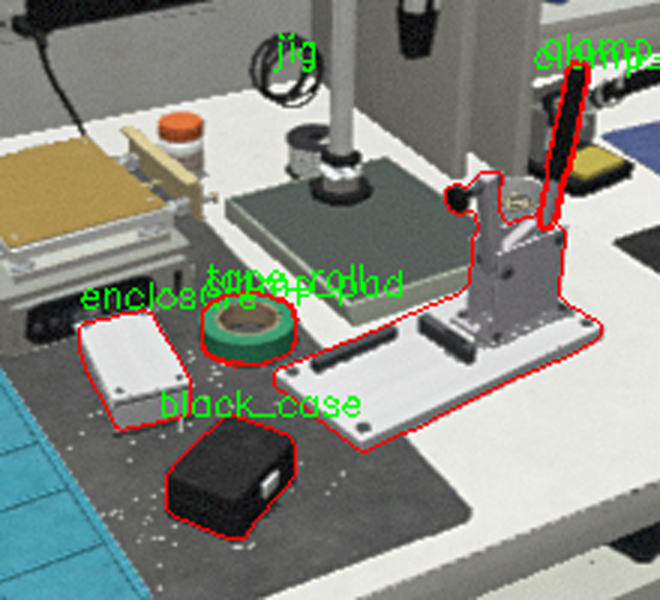

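The top view shows the box at (264,171), the tape at (304,166) and the case at (268,228). The jig's nest end points to image left, with the fence on its upper side and the handle at right (407,192). Beyond the jig a drill-stand column rises from a grey plate.

Run:
```python
from h import *
np.set_printoptions(precision=3,suppress=True)
t=manip.camera("top");bx=manip.outline_of("top","enclosure")[0];jg=manip.outline_of("top","jig")[0]
hd=manip.outline_of("top","clamp_handle")[0]
s=manip.camera("scene");bs=manip.outline_of("scene","enclosure")[0]
hs=manip.outline_of("scene","clamp_handle")[0]
def rect(m,z):
    p=cv2.findNonZero(m["pixels"].astype(np.uint8))[:,0]
    w=np.array([onz(t,q,z)[:2] for q in p],np.float32)
    r=cv2.minAreaRect(w*1000);return r
print("box",rect(bx,.03));r=rect(jg,.012);print("jig",r,cv2.boxPoints(r))
# column base of stand: scene pixel ~ (305,192)
print("column scene z0",onz(s,(305,190),0.02),"top",onz(t,(387,124),0.02))
print("plate edges",onz(t,(336,177),.02),onz(t,(403,174),.02))
print("vise top-edge corner", onz(t,(235,141),.05),onz(t,(297,138),.05))
print("case",onz(t,(267,228),.03),"tape",onz(t,(304.5,166.5),.019))
# handle tip: top view farthest right vs scene top: triangulate tip
pt=cv2.findNonZero(hd["pixels"].astype(np.uint8))[:,0];ps=cv2.findNonZero(hs["pixels"].astype(np.uint8))[:,0]
a=pt[pt[:,0]>=pt[:,0].max()-3].mean(0);b=ps[ps[:,1]<=ps[:,1].min()+2].mean(0)
def tri(a,b):
    o1,d1=ray(t,a);o2,d2=ray(s,b);A=np.stack([d1,-d2],1);k=np.linalg.lstsq(A,o2-o1,rcond=None)[0]
    return (o1+k[0]*d1+o2+k[1]*d2)/2,np.linalg.norm(o1+k[0]*d1-o2-k[1]*d2)
print("handle tip",a,b,tri(a,b))
# box height from scene+top: lid centre check by scene corners
p=cv2.findNonZero(bs["pixels"].astype(np.uint8));print("scene box",[proj(s,np.array([*np.array(rect(bx,.03)[0])/1000,z])) for z in(.03,0)],cv2.boundingRect(p))
for P in cv2.boxPoints(rect(bx,.03)): print(proj(s,np.array([*P/1000,.03])))
```

```text
box ((566.3673706054688, 365.54290771484375), (59.71993637084961, 101.53852844238281), 83.43048858642578)
jig ((498.54052734375, 130.31236267089844), (103.65486907958984, 288.7562255859375), 7.944350719451904) [[427.256 266.142]
 [467.165 -19.843]
 [569.825  -5.517]
 [529.916 280.468]]
column scene z0 [0.747 0.095 0.02 ] top [0.691 0.072 0.02 ]
plate edges [0.557 0.194 0.02 ] [0.568 0.033 0.02 ]
vise top-edge corner [0.634 0.435 0.05 ] [0.644 0.289 0.05 ]
case [0.431 0.355 0.03 ] tape [0.582 0.271 0.019]
handle tip [417.222 188.926] [382.188 151.25 ] (array([0.51 , 0.044, 0.207]), np.float64(0.0020471378240101293))
scene box [array([234.376, 248.011]), array([235.182, 259.794])] (215, 233, 39, 41)
[255.467 258.243]
[241.562 232.995]
[214.601 238.418]
[226.366 264.752]
```

Run:
```python
from h import *
np.set_printoptions(precision=4,suppress=True)
t=manip.camera("top")
px=[(302.5,191.4),(307.5,230.3),(402.5,217.8),(395.6,178.6)]
J=np.array([(.16,-.05),(.16,.05),(-.075,.05),(-.075,-.05)])
W=np.array([onz(t,p,.012)[:2] for p in px]);print(W,[np.linalg.norm(W[i]-W[i-1]) for i in range(4)])
jc=J.mean(0);wc=W.mean(0);H=(J-jc).T@(W-wc);a=np.arctan2(H[0,1]-H[1,0],H[0,0]+H[1,1])
R=np.array([[np.cos(a),-np.sin(a)],[np.sin(a),np.cos(a)]]);o=wc-R@jc
print("jig yaw",np.degrees(a),"origin",o,"nest",o+R@[.095,0],"res",(W-(o+J@R.T))*1000)
s=manip.state();c=manip.camera("wrist");print(np.array(c["tool_from_camera"]),np.array(c["camera_matrix"]))
```

```text
[[0.5217 0.2747]
 [0.4278 0.2603]
 [0.4626 0.032 ]
 [0.5576 0.049 ]] [np.float64(0.22855496231010938), np.float64(0.0949904489254848), np.float64(0.23088216941956474), np.float64(0.09652288327789768)]
jig yaw 98.94206491748173 origin [0.499 0.112] nest [0.4843 0.2058] res [[-1.871  -3.1638]
 [ 3.0185 -2.0036]
 [ 1.304   1.8977]
 [-2.4515  3.2696]]
[[-0.0001  0.963   0.2695  0.0758]
 [ 1.      0.      0.0003 -0.0007]
 [ 0.0003  0.2695 -0.963  -0.1707]
 [ 0.      0.      0.      1.    ]] [[308.0466   0.     321.3206]
 [  0.     308.0466 195.3576]
 [  0.       0.       1.    ]]
```

{"api": "move_arm", "payload": {
  "motion": [
    [[0,0,-5],[0,0,0],9],
    [[4.37,-4.45,0],[0,0,0],9],
    [[4.37,-4.45,0],[0,0,0],9],
    [[4.37,-4.45,0],[0,0,0],9],
    [[4.37,-4.45,0],[0,0,0],9],
    [[4.37,-4.45,0],[0,0,0],9],
    [[4.37,-4.45,0],[0,0,0],9],
    [[4.37,-4.45,0],[0,0,0],9],
    [[4.37,-4.45,0],[0,0,0],9],
    [[4.37,-4.45,0],[0,0,0],9],
    [[4.37,-4.45,0],[0,0,0],9],
    [[4.37,-4.45,0],[0,0,0],9],
    [[4.37,-4.45,0],[0,0,0],9],
    [[0,0,0],[0,0,-0.18],9],
    [[0,0,0],[0,0,-0.18],9],
    [[0,0,0],[0,0,-0.18],9],
    [[0,0,0],[0,0,-0.18],9],
    [[0,0,1],[0,0,-0.18],9],
    [[0,0,1],[0,0,-0.18],9],
    [[0,0,2],[0,0,-0.18],9]
  ]
}}

```text
t: 3.65
position: [0.4868, 0.201, 0.2251]
orientation: [[-0.164, 0.986, 0.002], [0.986, 0.164, 0.0], [-0.0, 0.002, -1.0]]
force: [-1.1, -0.3, 0.7]
finger_gap: 0.0897
gripper_force: 0.0
```

Run:
```python
from h import *
np.set_printoptions(precision=4,suppress=True)
s=manip.state();c=manip.camera("wrist");T=wristT(s,c);print(s["t"],s["position"])
np.savez("w1.npz",img=c["img"],T=T,K=c["camera_matrix"])
im=cv2.cvtColor(c["img"],cv2.COLOR_RGB2BGR)
o=np.array([.499,.112]);a=np.radians(98.94);R=np.array([[np.cos(a),-np.sin(a)],[np.sin(a),np.cos(a)]])
for P in[(.16,-.05,.012),(.16,.05,.012),(-.075,.05,.012),(-.075,-.05,.012),(.045,.028,.026),(.045,-.028,.026),(.1325,-.028,.022),(.0575,-.028,.022)]:
    u=proj(c,np.array([*(o+R@P[:2]),P[2]]),T);print(P,u)
cv2.imwrite("pics/w1.png",im)
```

```text
3.65 [0.4868 0.201  0.2251]
(0.16, -0.05, 0.012) [361.9008 115.1556]
(0.16, 0.05, 0.012) [278.9537 114.3969]
(-0.075, 0.05, 0.012) [283.6322 286.7124]
(-0.075, -0.05, 0.012) [354.5317 287.2276]
(0.045, 0.028, 0.026) [297.4971 208.9536]
(0.045, -0.028, 0.026) [341.8691 209.3138]
(0.1325, -0.028, 0.022) [343.6064 138.8408]
(0.0575, -0.028, 0.022) [341.9273 198.9201]
```

View pics/w1.png

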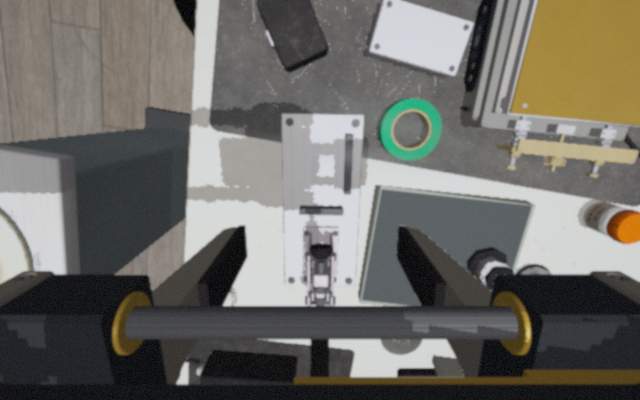

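Run:
```python
import cv2
im=cv2.imread("pics/w1.png");cv2.imwrite("pics/w1c.png",cv2.resize(im[100:220,265:385],None,fx=5,fy=5,interpolation=2))
```

```text
(no output)
```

View pics/w1c.png

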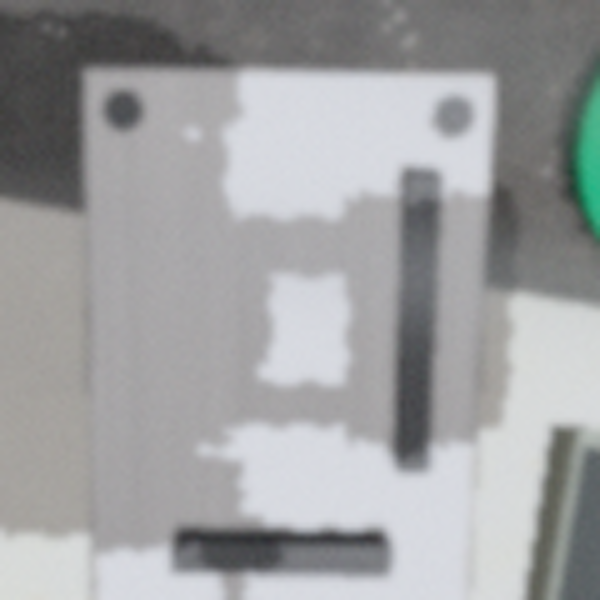

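Run:
```python
from h import *
from scipy.optimize import least_squares
np.set_printoptions(precision=4,suppress=True)
d=np.load("w1.npz");c={"camera_matrix":d["K"]};T=d["T"]
g=lambda p,z=.012:onz(c,p,z,T)[:2]
TL,TR,L2,R2=g((281.2,113.6)),g((363.6,114.6)),g((283,207.6)),g((358.2,217.6))
F1,F2=g((345,133.6)),g((343.6,192.6));S1,S2=g((300.5,205.8)),g((342,205.8))
def f(v):
    a=v[2];R=np.array([[np.cos(a),-np.sin(a)],[np.sin(a),np.cos(a)]])
    j=lambda p:R.T@(p-v[:2])
    return np.array([j(TL)[0]-.16,j(TR)[0]-.16,j(TL)[1]-.05,j(L2)[1]-.05,j(TR)[1]+.05,j(R2)[1]+.05,j(F1)[1]+.028,j(F2)[1]+.028,j(S1)[0]-.045,j(S2)[0]-.045])*1000
r=least_squares(f,[.499,.112,1.727]);v=r.x;a=v[2]
print("origin",v[:2],"yaw",np.degrees(a),"nest",v[:2]+.095*np.array([np.cos(a),np.sin(a)]));print(r.fun)
print("plate width/fence-stop",np.linalg.norm(TL-TR))
# plate height check: width must be 100mm -> z
print("box (w1) from hint")
img=d["img"];
m=manip.outline_of("wrist","enclosure")
for k in m[:2]:
    p=cv2.findNonZero(k["pixels"].astype(np.uint8))[:,0];print(k["confidence"],k["bbox"])
    w=np.array([onz(c,q,.03,T)[:2] for q in p],np.float32)*1000;print(cv2.minAreaRect(w))
```

```text
origin [0.5006 0.1127] yaw 98.683428715677 nest [0.4862 0.2066]
[ 0.3224  0.4809 -0.3599 -0.1434  0.3505  0.8749  0.0078 -0.7299 -0.7545
 -0.0488]
plate width/fence-stop 0.09928979636493858
box (w1) from hint
0.56 [368.3, 1.5, 106.3, 75.5]
((565.8867797851562, 366.03662109375), (61.64390182495117, 103.24808502197266), 84.70751953125)
```

{"api": "move_arm", "payload": {
  "motion": [
    [[4.99,3.5,0],[0,0,0],8.2],
    [[4.99,3.5,0],[0,0,0],8.2],
    [[4.99,3.5,0],[0,0,0],8.2],
    [[0,0,0],[0,0,-0.163],8.2],
    [[0,0,0],[0,0,-0.163],8.2],
    [[0,0,0],[0,0,-0.163],8.2],
    [[0,0,0],[0,0,-0.163],8.2],
    [[0,0,1],[0,0,-0.163],8.2],
    [[0,0,2],[0,0,-0.163],8.2],
    [[0,0,2],[0,0,-0.163],8.2],
    [[0,0,2],[0,0,-0.163],8.2],
    [[0,0,0],[0,0,0],8.2],
    [[0,0,0],[0,0,0],8.2]
  ]
}}

```text
t: 5.38
position: [0.5668, 0.3656, 0.156]
orientation: [[-0.994, 0.112, 0.002], [0.112, 0.994, 0.001], [-0.002, 0.001, -1.0]]
force: [-0.0, -0.3, -0.7]
finger_gap: 0.082
gripper_force: 0.0
```

Run:
```python
from h import *
np.set_printoptions(precision=4,suppress=True)
s=manip.state();c=manip.camera("wrist");T=wristT(s,c);print(s["t"],s["position"],s["orientation"])
im=cv2.cvtColor(c["img"],cv2.COLOR_RGB2BGR)
k=manip.outline_of("wrist","enclosure")[0]
m=k["pixels"].astype(np.uint8);p=cv2.findNonZero(m)[:,0];print(k["confidence"],k["bbox"])
w=np.array([onz(c,q,.03,T)[:2] for q in p],np.float32)*1000;r=cv2.minAreaRect(w);print(r)
for q in cv2.boxPoints(r): cv2.circle(im,tuple(int(x) for x in proj(c,np.array([*q/1000,.03]),T)),2,(0,0,255),-1)
cv2.imwrite("pics/w2.png",im)
```

```text
5.375 [0.5668 0.3656 0.156 ] [[-0.9937  0.1117  0.0017]
 [ 0.1117  0.9937  0.0007]
 [-0.0016  0.0009 -1.    ]]
0.65 [294.9, 138.2, 56.3, 100.9]
((566.2780151367188, 367.6026916503906), (56.43799591064453, 102.2935791015625), 85.06510162353516)
```

View pics/w2.png

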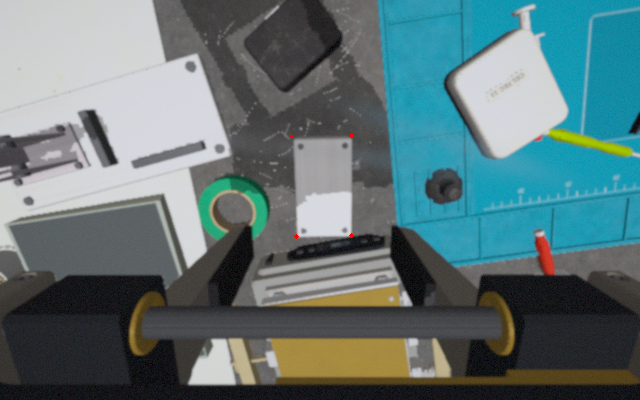

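{"api": "move_arm", "payload": {
  "motion": [
    [[1.27,0.17,0],[0,0,-0.018],7],
    [[0,0,4],[0,0,0],7],
    [[0,0,4],[0,0,0],7],
    [[0,0,3],[0,0,0],7],
    [[0,0,2],[0,0,0],7],
    [[0,0,1.2],[0,0,0],7],
    [[0,0,0],[0,0,0],7],
    [[0,0,0],[0,0,0],5],
    [[0,0,0],[0,0,0],5],
    [[0,0,0],[0,0,0],5],
    [[0,0,0],[0,0,0],5],
    [[0,0,0],[0,0,0],5]
  ],
  "grip_force": 25
}}

```text
t: 6.98
position: [0.5547, 0.3688, 0.0141]
orientation: [[-0.996, 0.09, 0.002], [0.09, 0.996, 0.001], [-0.002, 0.001, -1.0]]
force: [-0.2, 0.5, 5.0]
finger_gap: 0.0558
gripper_force: 25.0
```

{"api": "move_arm", "payload": {
  "motion": [
    [[0,0,-4],[0,0,0],5],
    [[0,0,-4],[0,0,0],5],
    [[0,0,-4],[0,0,0],5],
    [[0,0,0],[0,0,0.166],5],
    [[0,0,0],[0,0,0.166],5],
    [[0,0,0],[0,0,0.166],5],
    [[0,0,0],[0,0,0.166],5],
    [[0,0,0],[0,0,0.166],5],
    [[0,0,0],[0,0,0.166],5],
    [[0,0,0],[0,0,0.166],5],
    [[0,0,0],[0,0,0.166],5],
    [[-3.35,-2.38,0],[0,0,0],5],
    [[-3.35,-2.38,0],[0,0,0],5],
    [[-3.35,-2.38,0],[0,0,0],5],
    [[-3.35,-2.38,0],[0,0,0],5],
    [[0,0,3],[0,0,0],5],
    [[0,0,3],[0,0,0],5],
    [[0,0,2.3],[0,0,0],5],
    [[0,0,0],[0,0,0],5],
    [[0,0,0],[0,0,0],5]
  ]
}}

```text
t: 9.48
position: [0.4805, 0.2215, 0.0504]
orientation: [[-0.152, 0.988, 0.001], [0.988, 0.152, 0.0], [0.0, 0.001, -1.0]]
force: [0.7, 0.9, -1.2]
finger_gap: 0.056
gripper_force: 25.0
```

Run:
```python
from h import *
np.set_printoptions(precision=4,suppress=True)
s=manip.state();c=manip.camera("wrist");T=wristT(s,c);print(s["t"],s["position"],s["orientation"],s["force"],s["finger_gap"])
im=cv2.cvtColor(c["img"],cv2.COLOR_RGB2BGR)
cv2.imwrite("pics/w3.png",cv2.resize(im[60:330,170:470],None,fx=2,fy=2,interpolation=2))
```

```text
9.475 [0.4805 0.2215 0.0504] [[-0.1524  0.9883  0.001 ]
 [ 0.9883  0.1524  0.0003]
 [ 0.0001  0.0011 -1.    ]] [ 0.6959  0.8993 -1.2238] 0.056013436985416165
```

View pics/w3.png

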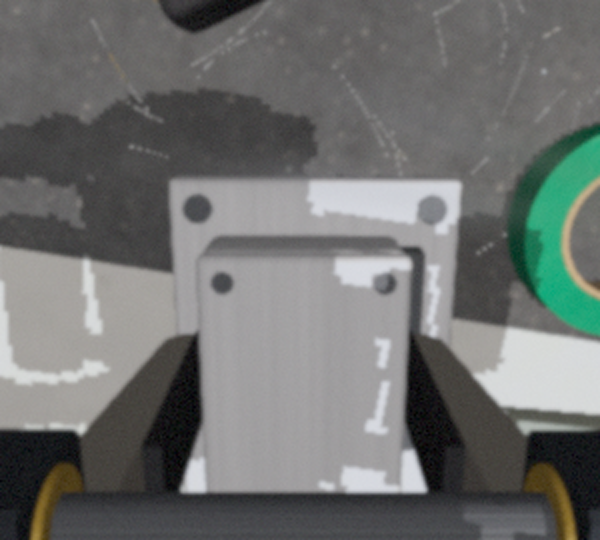

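Run:
```python
from h import *
s=manip.state();c=manip.camera("wrist");T=wristT(s,c);a=np.radians(98.68);o=np.array([.5006,.1127])
R=np.array([[np.cos(a),-np.sin(a)],[np.sin(a),np.cos(a)]])
for p,z in[((269.3,192),.0663),((374.8,191),.0663),((320,188.2),.0663),((255,149.8),.012),((400.5,150.3),.012)]:
    print(p,(R.T@(onz(c,p,z,T)[:2]-o)*1000).round(1))
print((R.T@(s["position"][:2]-o)*1000).round(1))
```

```text
(269.3, 192) [145.5  30.5]
(374.8, 191) [146.1 -24.5]
(320, 188.2) [147.6   4.1]
(255, 149.8) [160.6  48.3]
(400.5, 150.3) [160.4 -50.4]
[110.6   3. ]
```

{"api": "move_arm", "payload": {
  "motion": [
    [[0,0,1.5],[0,0,0],5],
    [[0,0,0.8],[0,0,0],5],
    [[0,0.15,0],[0,0,0],5],
    [[0,0.1,0],[0,0,0],5],
    [[0,0.05,0],[0,0,0],5],
    [[0,0,0],[0,0,0],5]
  ]
}}

```text
t: 10.32
position: [0.4833, 0.2219, 0.0269]
orientation: [[-0.152, 0.988, 0.001], [0.988, 0.152, 0.0], [0.0, 0.001, -1.0]]
force: [-0.9, -0.2, -2.2]
finger_gap: 0.0558
gripper_force: 25.0
```

{"api": "move_arm", "payload": {
  "motion": [
    [[-0.1,0,0],[0,0,0],5],
    [[-0.1,0,0],[0,0,0],5],
    [[-0.05,0,0],[0,0,0],5],
    [[0,0,0],[0,0,0],5]
  ]
}}

```text
t: 10.82
position: [0.4834, 0.2197, 0.0267]
orientation: [[-0.152, 0.988, 0.0], [0.988, 0.152, 0.001], [0.001, 0.0, -1.0]]
force: [0.3, 2.4, 0.0]
finger_gap: 0.0559
gripper_force: 25.0
```

{"api": "move_arm", "payload": {
  "motion": [
    [[-0.08,0,0],[0,0,0],5],
    [[0,0,0],[0,0,0],5]
  ]
}}

```text
t: 11.08
position: [0.4834, 0.2196, 0.0268]
orientation: [[-0.152, 0.988, 0.0], [0.988, 0.152, 0.002], [0.002, 0.0, -1.0]]
force: [-0.9, 5.7, 0.1]
finger_gap: 0.0556
gripper_force: 25.0
```

{"api": "move_arm", "payload": {
  "motion": [
    [[0,0.1,0],[0,0,0],5],
    [[0,0,0],[0,0,0],5]
  ]
}}

```text
t: 11.32
position: [0.4835, 0.2197, 0.0265]
orientation: [[-0.152, 0.988, -0.002], [0.988, 0.152, 0.002], [0.002, -0.002, -1.0]]
force: [-3.2, 5.4, 0.5]
finger_gap: 0.0556
gripper_force: 25.0
```

{"api": "move_arm", "payload": {
  "motion": [
    [[0,0,0.1],[0,0,0],5],
    [[0,0,0.1],[0,0,0],5],
    [[0,0,0],[0,0,0],5]
  ]
}}

```text
t: 11.7
position: [0.4842, 0.2198, 0.0249]
orientation: [[-0.152, 0.988, -0.0], [0.988, 0.152, 0.002], [0.002, -0.0, -1.0]]
force: [-2.5, 5.6, 1.7]
finger_gap: 0.0564
gripper_force: 25.0
```

{"api": "move_arm", "payload": {
  "motion": [
    [[0,0,0.1],[0,0,0],5],
    [[0,0,0],[0,0,0],5]
  ]
}}

```text
t: 11.95
position: [0.4844, 0.2198, 0.0241]
orientation: [[-0.152, 0.988, 0.0], [0.988, 0.152, 0.002], [0.002, 0.0, -1.0]]
force: [-1.7, 5.8, 1.7]
finger_gap: 0.056
gripper_force: 25.0
```

{"api": "move_arm", "payload": {
  "motion": [
    [[0,0,0],[0,0,0],7],
    [[0,0,0],[0,0,0],7],
    [[0,0,0],[0,0,0],7],
    [[0,0,-4],[0,0,0],7],
    [[0,0,-4],[0,0,0],7],
    [[4,0,-4],[0,0,0],7],
    [[4,0,-4],[0,0,0],7],
    [[0,0,0],[0,0,0],7]
  ]
}}

```text
t: 12.95
position: [0.4741, 0.3005, 0.1877]
orientation: [[-0.155, 0.988, 0.007], [0.988, 0.155, 0.003], [0.002, 0.008, -1.0]]
force: [-0.3, 0.5, -0.3]
finger_gap: 0.0699
gripper_force: 0.0
```

Run:
```python
from h import *
s=manip.state();c=manip.camera("wrist");T=wristT(s,c);np.savez("w4.npz",T=T,K=c["camera_matrix"])
print(s["position"],s["force"])
im=cv2.cvtColor(c["img"],cv2.COLOR_RGB2BGR)
cv2.imwrite("pics/w4.png",cv2.resize(im[140:290,250:400],None,fx=4,fy=4,interpolation=2))
a=np.radians(98.68);o=np.array([.5006,.1127])
R=np.array([[np.cos(a),-np.sin(a)],[np.sin(a),np.cos(a)]])
k=manip.outline_of("wrist","enclosure")[0];print(k["confidence"],k["bbox"])
p=cv2.findNonZero(k["pixels"].astype(np.uint8))[:,0]
w=np.array([R.T@(onz(c,q,.042,T)[:2]-o) for q in p],np.float32)*1000;print(cv2.minAreaRect(w))
f=lambda P:(((proj(c,np.array([*(o+R@P[:2]),P[2]]),T)-[250,140])*4).round(0))
for P in[(.145,.028,.042),(.145,-.028,.042),(.045,.028,.042),(.045,-.028,.042),(.16,.05,.012),(.16,-.05,.012)]:print(P,f(np.array(P)))
```

```text
[0.47409275 0.30045488 0.18769573] [-0.28509538  0.5153138  -0.30095924]
0.72 [294.0, 216.6, 52.0, 90.2]
((101.67717742919922, -0.038898468017578125), (55.761070251464844, 108.70845794677734), 89.54608154296875)
(0.145, 0.028, 0.042) [172. 338.]
(0.145, -0.028, 0.042) [376. 338.]
(0.045, 0.028, 0.042) [179. 655.]
(0.045, -0.028, 0.042) [368. 655.]
(0.16, 0.05, 0.012) [104. 253.]
(0.16, -0.05, 0.012) [444. 254.]
```

View pics/w4.png

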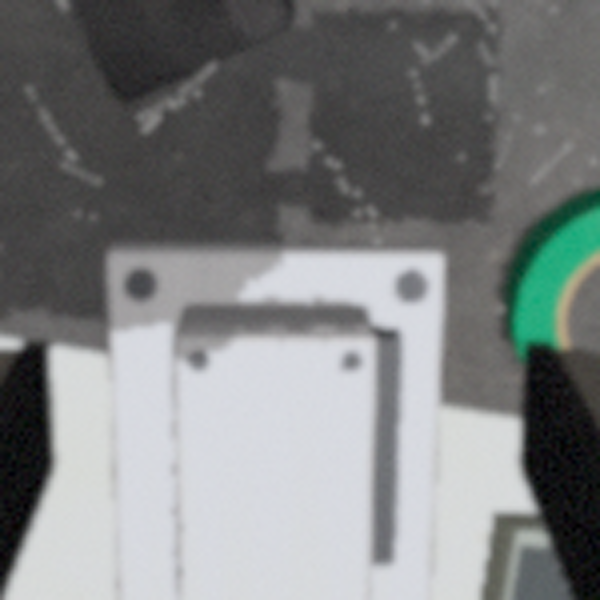

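The box is seated: the lid's corners fall at the predicted places (far edge at crop row 335, right edge against the fence at column 376). Next is the handle.

{"api": "move_arm", "payload": {
  "motion": [
    [[0,0,-4],[0,0,0],0],
    [[0,0,-3.2],[0,0,0],0],
    [[-5.69,0,0],[0,0,0],0],
    [[-5.69,0,0],[0,0,0],0],
    [[-5.69,0,0],[0,0,0],0],
    [[-5.69,-0.2,0],[0,0,0],0],
    [[0,0,0],[0,0,0],0],
    [[0,0,0],[0,0,0],0]
  ]
}}

```text
t: 14.05
position: [0.5042, 0.0723, 0.2541]
orientation: [[-0.151, 0.989, -0.003], [0.989, 0.151, 0.001], [0.001, -0.003, -1.0]]
force: [0.8, 1.2, 0.0]
finger_gap: 0.0002
gripper_force: 0.0
```

Run:
```python
from h import *
s=manip.state();a=np.radians(98.68);o=np.array([.5006,.1127])
R=np.array([[np.cos(a),-np.sin(a)],[np.sin(a),np.cos(a)]])
j=R.T@(s["position"][:2]-o)*1000;z=s["position"][2]*1000
print(j,z,s["finger_gap"],s["force"])
ph=lambda th:np.radians(82+5.2)-th
P=[(-52-105.4*np.cos(ph(t))+10,78+105.4*np.sin(ph(t))) for t in np.arange(0,1.43,.1)]
P=np.array(P);print(P.round(1));print(np.diff(P,axis=0).round(1))
t=manip.camera("top");cv2.imwrite("pics/t5.png",cv2.resize(cv2.cvtColor(t["img"],cv2.COLOR_RGB2BGR)[90:290,230:460],None,fx=3,fy=3,interpolation=2))
```

```text
[-40.43880328   2.56790228] 254.14683619494528 0.00017839748838776188 [0.79550083 1.19885662 0.02326845]
[[ -47.1  183.3]
 [ -57.6  182.2]
 [ -68.   180.2]
 [ -78.   177.1]
 [ -87.7  173. ]
 [ -97.   167.9]
 [-105.7  162. ]
 [-113.8  155.2]
 [-121.1  147.7]
 [-127.7  139.4]
 [-133.4  130.5]
 [-138.2  121.2]
 [-142.   111.3]
 [-144.8  101.2]
 [-146.6   90.8]]
[[-10.5  -1. ]
 [-10.3  -2.1]
 [-10.1  -3.1]
 [ -9.7  -4.1]
 [ -9.3  -5. ]
 [ -8.7  -5.9]
 [ -8.1  -6.8]
 [ -7.3  -7.5]
 [ -6.6  -8.2]
 [ -5.7  -8.9]
 [ -4.8  -9.4]
 [ -3.8  -9.8]
 [ -2.8 -10.1]
 [ -1.8 -10.4]]
```

View pics/t5.png

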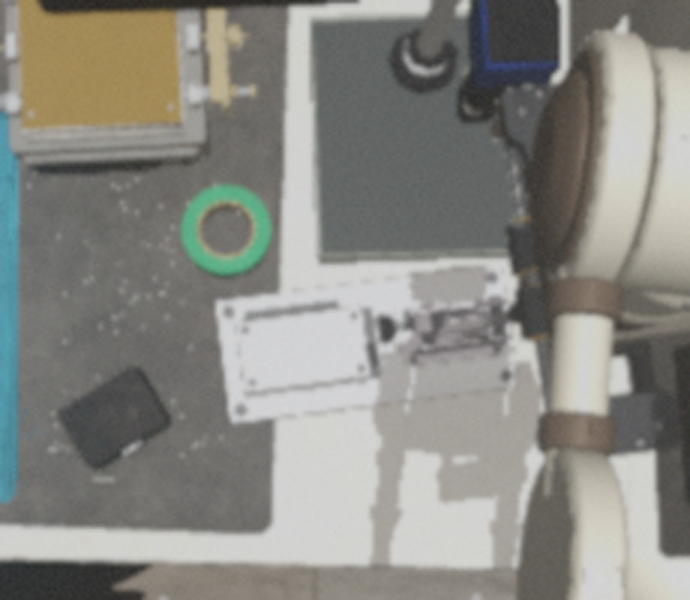

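The nest view shows the box flush with the stop and fence, and the case and tape are untouched. I'll bring the fingers down behind the handle and start the arc.

{"api": "move_arm", "payload": {
  "motion": [
    [[0,0.25,3],[0,0,0],0],
    [[0,0,3],[0,0,0],0],
    [[0,0,1.1],[0,0,0],0],
    [[-0.6,0,0],[0,0,0],0],
    [[-0.6,0,0.05],[0,0,0],0],
    [[-0.6,0,0.1],[0,0,0],0],
    [[-1,0,0.2],[0,0,0],0],
    [[-1,0,0.3],[0,0,0],0],
    [[-1,0,0.4],[0,0,0],0],
    [[0,0,0],[0,0,0],0]
  ]
}}

```text
t: 15.35
position: [0.5145, 0.0245, 0.1735]
orientation: [[-0.151, 0.989, -0.001], [0.989, 0.151, -0.0], [-0.0, -0.001, -1.0]]
force: [-0.5, 0.5, -0.5]
finger_gap: 0.0005
gripper_force: 0.0
```

{"api": "move_arm", "payload": {
  "motion": [
    [[-0.77,0,0.55],[0,0,0],0],
    [[-0.87,0,0.59],[0,0,0],0],
    [[-0.81,0,0.68],[0,0,0],0],
    [[-0.73,0,0.75],[0,0,0],0],
    [[-0.66,0,0.82],[0,0,0],0],
    [[0,0,0],[0,0,0],0]
  ]
}}

```text
t: 16.1
position: [0.5198, -0.0127, 0.139]
orientation: [[-0.152, 0.988, -0.002], [0.988, 0.152, 0.001], [0.001, -0.002, -1.0]]
force: [0.4, -0.2, -1.1]
finger_gap: 0.0007
gripper_force: 0.0
```

Run:
```python
from h import *
s=manip.state();print(s["position"],s["force"],s["torque"])
c=manip.camera("scene");cv2.imwrite("pics/s6.png",cv2.resize(cv2.cvtColor(c["img"],cv2.COLOR_RGB2BGR)[110:300,240:440],None,fx=3,fy=3,interpolation=2))
```

```text
[ 0.51984508 -0.01271908  0.13901822] [ 0.38059229 -0.18104995 -1.11760508] [ 0.00363538 -0.0667136   0.01498195]
```

View pics/s6.png

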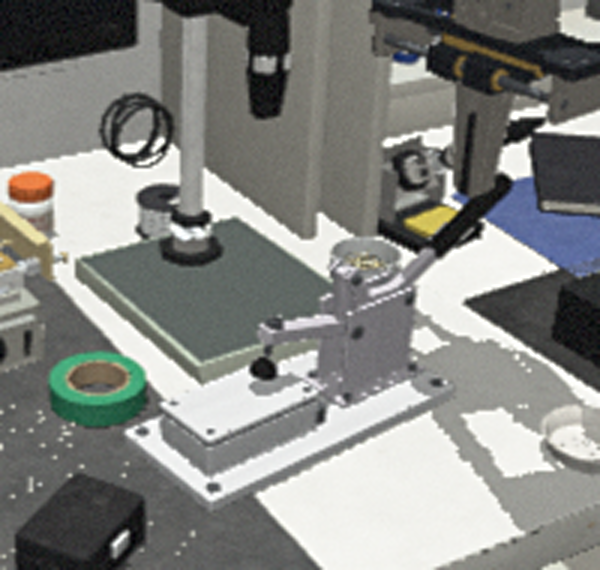

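The handle is at about 0.9 rad with the pad just above the lid, and the box is seated. Now I'll go by feel.

{"api": "move_arm", "payload": {
  "motion": [
    [[-0.57,0,0.89],[0,0,0],0],
    [[-0.24,0,0.47],[0,0,0],0],
    [[-0.24,0,0.47],[0,0,0],0],
    [[0,0,0],[0,0,0],0]
  ]
}}

```text
t: 16.65
position: [0.5222, -0.0228, 0.1219]
orientation: [[-0.152, 0.988, -0.0], [0.988, 0.152, 0.0], [0.0, -0.0, -1.0]]
force: [-0.5, 0.8, 1.7]
finger_gap: 0.0004
gripper_force: 1.0
```

{"api": "move_arm", "payload": {
  "motion": [
    [[-0.2,0,0.5],[0,0,0],0],
    [[0,0,0],[0,0,0],0]
  ]
}}

```text
t: 16.9
position: [0.5227, -0.0247, 0.1174]
orientation: [[-0.152, 0.988, 0.0], [0.988, 0.152, 0.0], [0.0, 0.0, -1.0]]
force: [-2.0, 1.2, 5.6]
finger_gap: 0.0004
gripper_force: 2.9
```

{"api": "move_arm", "payload": {
  "motion": [
    [[-0.18,0,0.5],[0,0,0],0],
    [[0,0,0],[0,0,0],0]
  ]
}}

```text
t: 17.15
position: [0.523, -0.0266, 0.1127]
orientation: [[-0.153, 0.988, 0.0], [0.988, 0.153, -0.0], [-0.0, 0.0, -1.0]]
force: [-2.9, 1.4, 8.2]
finger_gap: 0.0004
gripper_force: 3.9
```

{"api": "move_arm", "payload": {
  "motion": [
    [[-0.15,0,0.5],[0,0,0],0],
    [[0,0,0],[0,0,0],0]
  ]
}}

```text
t: 17.4
position: [0.5233, -0.0282, 0.1078]
orientation: [[-0.153, 0.988, 0.0], [0.988, 0.153, -0.0], [-0.0, 0.0, -1.0]]
force: [-3.3, 1.4, 8.4]
finger_gap: 0.0008
gripper_force: 3.7
```

{"api": "move_arm", "payload": {
  "motion": [
    [[-0.13,0,0.5],[0,0,0],0],
    [[0,0,0],[0,0,0],0]
  ]
}}

```text
t: 17.65
position: [0.5235, -0.0297, 0.1026]
orientation: [[-0.153, 0.988, 0.0], [0.988, 0.153, -0.001], [-0.001, 0.0, -1.0]]
force: [-1.7, 0.2, 5.9]
finger_gap: 0.0007
gripper_force: 2.7
```

{"api": "move_arm", "payload": {
  "motion": [
    [[-0.1,0,0.5],[0,0,0],0],
    [[0,0,0],[0,0,0],0]
  ]
}}

```text
t: 17.9
position: [0.5235, -0.0307, 0.097]
orientation: [[-0.153, 0.988, 0.0], [0.988, 0.153, -0.001], [-0.001, 0.0, -1.0]]
force: [-0.3, -1.2, 2.2]
finger_gap: 0.0005
gripper_force: 0.9
```

{"api": "move_arm", "payload": {
  "motion": [
    [[-0.07,0,0.4],[0,0,0],0],
    [[0,0,0],[0,0,0],0]
  ]
}}

```text
t: 18.15
position: [0.5229, -0.0308, 0.0921]
orientation: [[-0.152, 0.988, -0.001], [0.988, 0.152, 0.001], [0.001, -0.001, -1.0]]
force: [-0.0, -0.1, -0.3]
finger_gap: 0.0005
gripper_force: 0.0
```

{"api": "move_arm", "payload": {
  "motion": [
    [[0,0,0.3],[0,0,0],0],
    [[0,0,0],[0,0,0],0]
  ]
}}

```text
t: 18.4
position: [0.5231, -0.0308, 0.0894]
orientation: [[-0.152, 0.988, -0.001], [0.988, 0.152, 0.0], [0.001, -0.001, -1.0]]
force: [-0.5, 0.4, -0.6]
finger_gap: 0.0006
gripper_force: 0.0
```

{"api": "move_arm", "payload": {
  "motion": [
    [[0,0,0.15],[0,0,0],0],
    [[0,0,0],[0,0,0],0]
  ]
}}

```text
t: 18.65
position: [0.5234, -0.031, 0.0883]
orientation: [[-0.152, 0.988, -0.0], [0.988, 0.152, 0.0], [0.0, -0.0, -1.0]]
force: [0.1, -0.4, 0.6]
finger_gap: 0.0002
gripper_force: 0.0
```

Nothing touches the fingers now, so the handle has run on to its stop by itself. I'll back off and check.

{"api": "move_arm", "payload": {
  "motion": [
    [[0,0,-3],[0,0,0],0],
    [[0,0,-4],[0,0,0],0],
    [[-1,0,-4],[0,0,0],0],
    [[0,0,-3],[0,0,0],0],
    [[0,0,0],[0,0,0],0],
    [[0,0,0],[0,0,0],0]
  ]
}}

```text
t: 19.4
position: [0.5244, -0.0407, 0.2271]
orientation: [[-0.152, 0.988, -0.002], [0.988, 0.152, 0.001], [0.001, -0.002, -1.0]]
force: [-0.3, 0.1, -0.9]
finger_gap: 0.0005
gripper_force: 0.0
```

Run:
```python
from h import *
c=manip.camera("scene");cv2.imwrite("pics/s7.png",cv2.resize(cv2.cvtColor(c["img"],cv2.COLOR_RGB2BGR)[150:300,260:440],None,fx=4,fy=4,interpolation=2))
a=np.radians(98.68);o=np.array([.5006,.1127]);R=np.array([[np.cos(a),-np.sin(a)],[np.sin(a),np.cos(a)]])
for r in(.132,.042):
  for th in(1.25,1.42):
    f=np.radians(82)-th;P=np.array([*(o+R@[-.052-r*np.cos(f),0]),.078+r*np.sin(f)]);print(r,th,((proj(c,P)-[260,150])*4).round(0))
```

```text
0.132 1.25 [603. 129.]
0.132 1.42 [601. 161.]
0.042 1.25 [497. 195.]
0.042 1.42 [496. 205.]
```

View pics/s7.png

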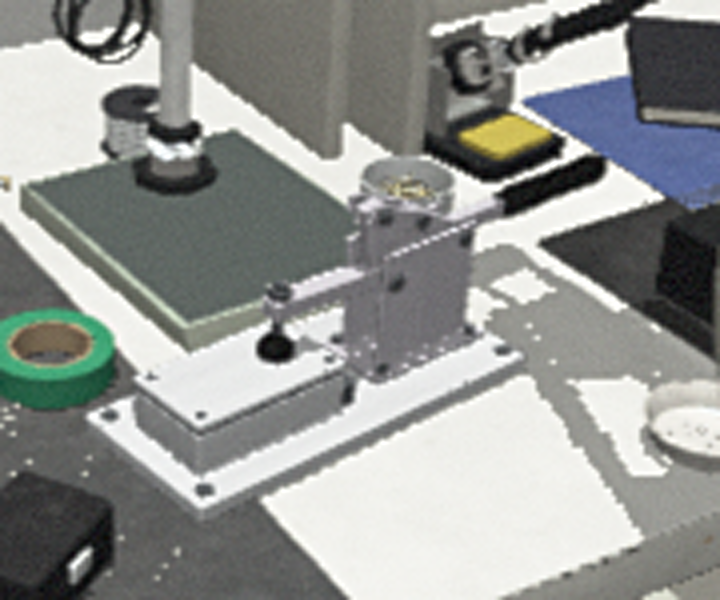

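The handle's tip is at crop (603,165), which matches the 1.42 rad prediction of (601,161). The pad is on the lid, so I'm handing in.

```bash
python3 -c "from bench import manip; print(manip.sign_off())"
```

```text
the job is handed in; nothing more can be done
None
```

The box is seated against the end stop and side fence, and the clamp is locked with its pad on the lid. The handle took about 9 N at its peak, the case and tape were not touched, and the job is handed in at about 19 s (no verdict came back).

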